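# Mesh a splined stub shaft into a gearmotor hub and hold it home

### The job

Take the splined stub shaft, the one whose head is a flat rectangular tang, out of the wooden rack and put its splined end into the six-sided hub on top of the gearmotor: turn it until the splines mesh, slide it in and press it fully home against the spring in the hub, so that its collar sits flat on the hub. Finish while still gripping it and pressing it home, because the spring pushes it out again if you let go. Leave the other two shafts and the other loose things on the bench where they are.

Things in the scene. Friction and masses are not known exactly. Their poses are not given: they have to be found in the camera images.
- shaft: The splined stub shaft, bare steel, about 0.4 kg, hanging upright in one of the rack's holes at varying angle. Origin: centre of the underside of its round collar (48 mm across, 8 mm high), z up. Below the collar, hidden in the hole: a round core 22 mm across with six straight ribs 6 mm wide, 34 mm across the tips and 25 mm long, one along its +x, the others every 60 degrees, then the nose.
- shaft_tang (a point): Centre of the shaft's head, 28 mm above the shaft's origin: a solid rectangular tang, 40 mm along the shaft's x, 26 mm along its y, 40 mm high (8 to 48 mm above the origin), with a dark round mark on both wide faces. Grip it here or a little higher, fingers closing along the shaft's y.
- shaft_nose (a point): Lower end of the shaft, 39 mm below its origin. The last 14 mm, below the ribs, are a smooth round nose 22 mm across, tapered over the last 6 mm to 12 mm.
- rack: Fixed wooden block, 78 mm (x) by 270 mm (y) by 50 mm high, at varying place and angle, on either the left or the right. Origin: centre of its underside. Three through holes of 40 mm at its y = -90, 0, +90 mm; in each hangs one shaft, its collar on the block's top, with 3 mm play. Lift the shaft straight up 45 mm or more to clear it.
- shaft_pin: Another stub shaft in the rack, not to be used: same collar, smooth round shaft, head a round upright pin 22 mm across and 34 mm high. Origin: centre of its collar's underside, 50 mm above the bench.
- shaft_ball: Another stub shaft in the rack, not to be used: same collar, smooth round shaft, head a 30 mm ball on a neck, its top 45 mm above the origin. Origin: centre of its collar's underside, 50 mm above the bench.
- gearmotor: Worm gearmotor bolted to the bench, at varying place and angle, on the side where the rack is not: plate 160 x 160 x 10 mm, grey housing 115 x 110 mm up to 85 mm high, black motor barrel 68 mm thick along its +x out to 180 mm from the origin, with a small terminal box up to 95 mm high. Origin: centre of its underside, straight below the hub.
- hub: Output hub on top of the housing, dark steel, fixed: it cannot turn. Its angle is independent of the housing's. Hexagonal, 52 mm across flats, 45 mm high. Origin: centre of its underside, 85 mm above the bench, z up. In the bore six teeth, one at each flat's middle; the six slots between them point at the hexagon's corners, one along the hub's +x, the others every 60 degrees.
- hub_mouth (a point): Centre of the hub's flat top, 130 mm above the bench: the shaft's origin is here when home. Bore 24.4 mm across the teeth (5 mm wide); ribs have about 1 mm play at each side in the slots (4 degrees either way). With the shaft's origin 39 mm above, its nose enters; at 25 mm the ribs land on the teeth unless they face the slots; at 8 mm the nose meets the spring.
- ejector (a joint): The brass spring disc in the bottom of the hub's bore: 0 up, positive as it is pressed down (m). It is 0.008 when the shaft is home. The spring pushes up with about 8 N at 0 and 14 N at 0.008, more than the shaft weighs, so the shaft rises 5 to 8 mm when let go; it does not latch.
- bearing: Bystander: loose steel bearing ring, 52 mm across, 16 mm high, lying in the middle of the bench. Origin: centre of its underside.
- carton: Bystander: loose cardboard box, 90 x 60 x 50 mm high, in the far middle. Origin: centre of its underside.
- wrench: Bystander: loose steel wrench lying flat in the near middle, its handle end towards its -x. Origin: at its middle, underside.
- fluid: Bystander: loose black bottle, 60 mm across, 130 mm tall, at the left. Origin: centre of its underside.
- screwdriver: Bystander: loose screwdriver lying at the right edge. Origin: at its middle, underside.

How it is judged (in metres and radians):
On the way, in this order (a step that is already met when the one before it is completed fails the run):
1. the splined shaft is gripped and lifted clear of the rack (z of shaft in the frame of rack above 0.092 m and contact force between the fingers and shaft above 2 N), for 0.1 s.
2. its splines have meshed with the hub (ribs at least 6 mm down between the teeth), still gripped (z of shaft in the frame of hub_mouth below 0.019 m and horizontal distance between shaft and hub_mouth below 0.003 m and angle between shaft's own z axis and vertical below 0.1 rad and contact force between the fingers and shaft above 2 N), for 0.1 s.
At the end, for the whole second after the job is handed in: Through the last second the shaft is in the hub with its collar within 2 mm of the hub's top face, within 2.5 mm of its axis and 0.06 rad of upright, the spring ejector pressed by more than 6 mm, the fingers still in contact with the shaft (over 2 N), and the shaft at rest (under 20 mm/s) (z of shaft in the frame of hub_mouth between -0.003 and 0.002 m and horizontal distance between shaft and hub_mouth below 0.0025 m and angle between shaft's own z axis and vertical below 0.06 rad and value of joint ejector above 0.006 m and contact force between the fingers and shaft above 2 N and linear speed of shaft below 0.02 m/s); the arm keeps its last pose, push and grip.
It fails at once if another shaft or a bystander is displaced by more than 30 mm (distance of any of shaft_pin, shaft_ball, bearing, carton, wrench, fluid, screwdriver from where it was at the start of the episode above 0.03 m).
It also fails if it takes over 51 s, if anything falls off the work surface, if the arm or the gripper's body presses on something with over 40 N, if the wrist force passes 120 N, or if a joint passes its speed limit or range.

### The arm

A 6-joint arm with a two-finger parallel gripper is mounted at the origin on the work surface. World frame = base frame: x ahead of the robot, y to its left, z up, the work surface at z = 0. Lengths are in mm, angles in rad, forces in N, time in s.
With the tool pointing down it reaches from about 275 to 750 mm from the base axis. Payload 10.2 kg.
Tool frame: the origin (TCP) lies at the very end of the fingers, on their centre line; the grasp point (between the pads) lies 19 mm behind it; z points along the fingers, y is the line along which they close (so a half turn about z gives the same grasp; the last joint's range is limited). The gripper opens to 85 mm and grips with 20 to 120 N. Pads are 22 mm wide; open, the fingers measure 114 mm over their backs; the gripper's body (76 mm by 85 mm) begins 54 mm behind the grasp point. The pads swing forward as they close: fully open they stand 13 mm farther back than shut.
Start: joints at [0.886, 0.313, 1.498, -0, 1.331, -0.223], TCP at [233.932, 470.007, 231.294] pointing down, gripper open.
Joint ranges: [-2.94, 2.94], [-0.97, 2.17], [0.19, 2.56], [-1.23, 4.37], [0.02, 3.11], [-2.88, 2.88]. Speed limits (rad/s): [2.39, 2.39, 3.01, 3.14, 3.14, 3.14].

### API

Orientations are given as a unit quaternion [w, x, y, z].
In Python, from rig import * gives the robot as it stands. The module is installed in compiled form; this text tells all that it offers.
- The arm moves only by the shell command python3 -m crank 'ROWS' [FORCE]. ROWS is JSON, a list that holds one entry, the list of rows, each a list of 7 numbers: the shift along the tool's x, y, z in units of 25 mm (1.0 is 25 mm), then the turn, a rotation vector about the tool's x, y, z in units of 8 degrees (1.0 is 8 degrees), then the finger opening in mm, from 0 to 85.4. A call has exactly 8 rows; each row shifts and turns the commanded pose from where the row before left it, along the tool's axes as they then stand; what a row does not reach is not made up. A row lasts 1/10 s, in which the tool goes at most 50 mm and 8.59 degrees, less where a joint would pass 70% of its speed; a pose out of reach is approached as far as the arm can. A call is refused whole if a number of a shift passes 1 or a number of a turn 1, either way. A call with a gripper value outside its range is refused whole. The fingers move at their own pace and stop on an object; FORCE is the grip in N (left out, the last holds). Time passes only in rows, so rows that do not move let the fingers close, or fill a call up. It gives the time, the measured TCP pose, the force, the opening and the grip force at its end, in the units of the state.
- sense(): the state, without advancing time (a new reading comes with each control period).
- capture(name): name is "side" or "top" or "wrist"; returns the picture (480x640x3 uint8, blue, green, red); there is no depth.
- camera_model(name): a dict with "fx", "fy", "cx", "cy" (pixels), "k1" (the pictures are not rectified: a ray, as slopes to the right and down, at radius r is drawn at 1 + k1 r^2 times it, then the intrinsics apply), "world_from_camera" (4x4, takes a point from camera to world coordinates); the wrist camera has in their place "T_tool_cam" (4x4, takes a point from camera to tool coordinates, whose origin is the TCP and whose axes are the flange's). Camera axes: x right, y up, looking along -z (the intrinsics and any distortion apply to the point x, -y, -z); pixel columns grow to the right and rows downward; lengths in mm; the calibration is good to about 2 mm. A picture is of the moment at which its call begins: read the wrist's pose just before it. camera_model takes no time and is no camera call.
- finish_job(): hands the job in; it is judged then, once.
The state is a dict: "time_s": time; "joints": joint angles; "dq": joint speeds; "tau": joint torques, N m; "eef_pos": TCP position; "ee_rot": TCP orientation; "force": force on the tool from outside, world axes, zero at the start; "wrist_torque": the same for the moment, N m; "grip_width": opening from 0.0 (shut) to 1.0 (fully open); "grip_force": force on a finger pad.
Only numpy, scipy, OpenCV 4.12 (cv2) and the standard library are available. Lean on these libraries where they do the work, as an engineer would, in place of code of your own. Each camera call takes 0.05 s, during which the arm holds its last target. There are 200 camera calls.

## Working session

There is one attempt and no reset: what is moved stays moved. The work goes in short steps, Python scripts to look and compute and a shell command to move; the robot and the scene stay as the last step left them, time stands still between calls to the robot, and variables do not carry over. Pictures are saved under pics/ and viewed, at most 10 in all, crops included, and the job is handed in when it is done.

```bash
mkdir -p pics
python3 - <<'E'
from rig import *
import cv2,numpy as np
s=sense();print(s)
for n in("top","side","wrist"):
    m=camera_model(n);print(n,{k:(np.round(v,4).tolist() if not np.isscalar(v) else v) for k,v in m.items()})
for n in("top","side"):
    cv2.imwrite(f"pics/{n}0.png",capture(n))
E
```

```text
{'time_s': 0.0, 'joints': array([ 8.85633150e-01,  3.13452824e-01,  1.49846051e+00,  2.57288077e-05,
        1.33098960e+00, -2.23420067e-01]), 'dq': array([-1.07549993e-03,  3.34928195e-04,  9.99165154e-04, -1.28596964e-03,
       -1.05993364e-04,  8.59620069e-05]), 'tau': array([ 1.44486232e-03, -4.12267542e+01, -2.59737700e+01, -9.65162440e-05,
        4.21509409e-03, -2.66677731e-06]), 'eef_pos': array([233.73701357, 469.80552916, 230.72481162]), 'ee_rot': array([-2.98719861e-04,  2.28828974e-01,  9.73466420e-01, -5.83208667e-04]), 'force': array([ 0.35070903,  0.47447967, -0.12454713]), 'wrist_torque': array([-0.00378082, -0.03471677, -0.01745504]), 'grip_force': 0.0, 'grip_width': 0.9997014541833985}
top {'fx': 482.13853594529905, 'fy': 482.13853594529905, 'cx': 318.0730435467992, 'cy': 235.5349654362982, 'k1': -0.04926123515853276, 'world_from_camera': [[-0.0537, 0.9782, -0.2008, 305.298], [-0.9986, -0.0534, 0.0067, 4.8724], [-0.0042, 0.2009, 0.9796, 1460.6533], [0.0, 0.0, 0.0, 1.0]]}
side {'fx': 489.1329741517118, 'fy': 489.1329741517118, 'cx': 315.9209690914126, 'cy': 234.72138296979395, 'k1': -0.039096798200133315, 'world_from_camera': [[0.992, 0.0797, -0.0981, 476.9962], [-0.1252, 0.7237, -0.6787, -719.9472], [0.0169, 0.6855, 0.7279, 884.5249], [0.0, 0.0, 0.0, 1.0]]}
wrist {'fx': 405.8849736425043, 'fy': 405.8849736425043, 'cx': 313.57277333307366, 'cy': 238.24746696658124, 'k1': -0.02080492858429364, 'T_tool_cam': [[-0.0004, 0.9622, 0.2722, 69.1211], [1.0, 0.0002, 0.0006, 1.2715], [0.0006, 0.2722, -0.9622, -142.4804], [0.0, 0.0, 0.0, 1.0]]}
```

View pics/top0.png

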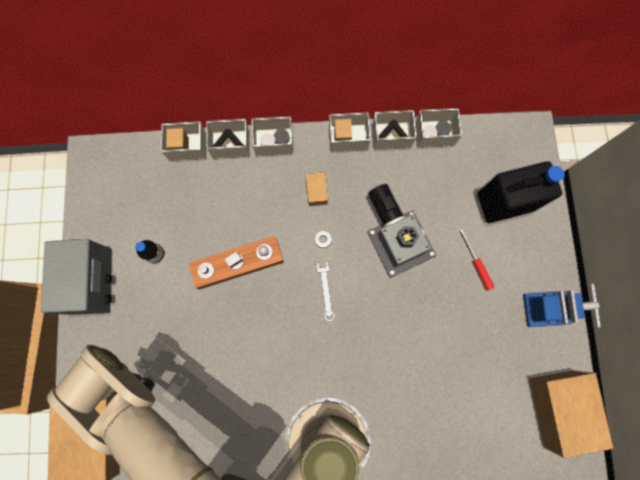

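View pics/side0.png

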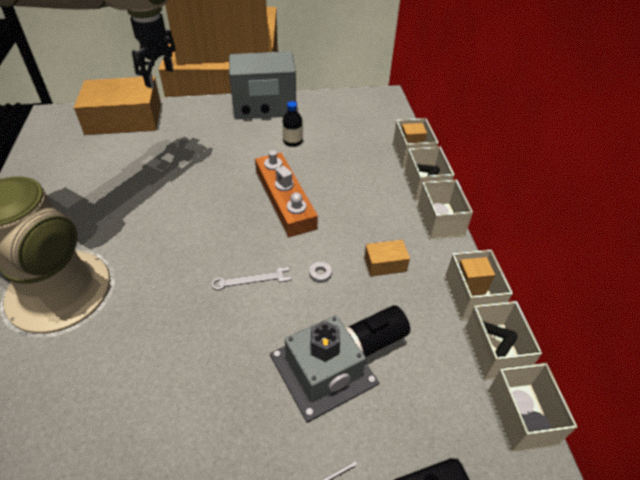

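The top view shows the rack on the left with the tang shaft in the middle hole (234,261). The hub is at (408,237) on the right. The side view agrees: tang at (284,178), hub at (325,338).

```bash
cat > h.py <<'E'
from rig import *
import cv2,numpy as np
from scipy.spatial.transform import Rotation as R
def toolT(s=None):
    s=s or sense(); q=s['ee_rot']; T=np.eye(4)
    T[:3,:3]=R.from_quat([q[1],q[2],q[3],q[0]]).as_matrix(); T[:3,3]=s['eef_pos']; return T
def K(m): return np.array([[m['fx'],0,m['cx']],[0,m['fy'],m['cy']],[0,0,1]])
def und(m,px):
    return cv2.undistortPoints(np.float64(px).reshape(-1,1,2),K(m),np.array([m['k1'],0,0,0,0.]))[:,0]
def cast(m,W,px,z):
    n=und(m,px); d=np.c_[n[:,0],-n[:,1],-np.ones(len(n))]@W[:3,:3].T
    return W[:3,3]+d*((z-W[2,3])/d[:,2])[:,None]
def wcam(T): return camera_model('wrist'), T@camera_model('wrist')['T_tool_cam']
def tcam(n): m=camera_model(n); return m,np.array(m['world_from_camera'])
def proj(m,W,P):
    c=(np.atleast_2d(P)-W[:3,3])@W[:3,:3]; n=np.c_[c[:,0]/-c[:,2],c[:,1]/c[:,2]]
    n=n*(1+m['k1']*(n**2).sum(1))[:,None]
    return n@np.diag([m['fx'],m['fy']])+[m['cx'],m['cy']]
def delta(p,yaw):
    """shift (tool axes, units) and turn (units) from now to TCP p, pointing down, tool y axis at world angle yaw (mod pi)"""
    T=toolT(); d=T[:3,:3].T@(np.array(p)-T[:3,3])/25
    best=[]
    for y in (yaw,yaw+np.pi):
        yv=np.array([np.cos(y),np.sin(y),0]); zv=np.array([0,0,-1.]); G=np.c_[np.cross(yv,zv),yv,zv]
        best.append(R.from_matrix(T[:3,:3].T@G).as_rotvec(degrees=True)/8)
    best.sort(key=np.linalg.norm)
    print('shift',d.round(3),'turn',best[0].round(3),'alt',best[1].round(3));
E
python3 - <<'E'
from h import *
m,W=tcam('top')
print(cast(m,W,[(234,261)],90),cast(m,W,[(408,237)],130),cast(m,W,[(205,270),(264,252)],58))
m,W=tcam('side')
print(cast(m,W,[(284,175)],95),cast(m,W,[(325,330)],130))
im=capture('top');cv2.imwrite('pics/c1.png',np.hstack([cv2.resize(im[230:295,185:290],None,fx=4,fy=4,interpolation=2),cv2.resize(im[205:270,375:440],None,fx=4,fy=4,interpolation=2)]))
print(toolT().round(3))
E
```

```text
[[524.79863914 241.13635963  90.        ]] [[ 560.07691614 -257.02168183  130.        ]] [[507.75137942 332.63486076  58.        ]
 [552.01759872 157.40021657  58.        ]]
[[529.62750854 228.69725327  95.        ]] [[ 565.42947192 -251.14304111  130.        ]]
[[-8.95000e-01  4.46000e-01 -1.00000e-03  2.33815e+02]
 [ 4.46000e-01  8.95000e-01 -1.00000e-03  4.69851e+02]
 [ 0.00000e+00 -1.00000e-03 -1.00000e+00  2.30858e+02]
 [ 0.00000e+00  0.00000e+00  0.00000e+00  1.00000e+00]]
```

View pics/c1.png

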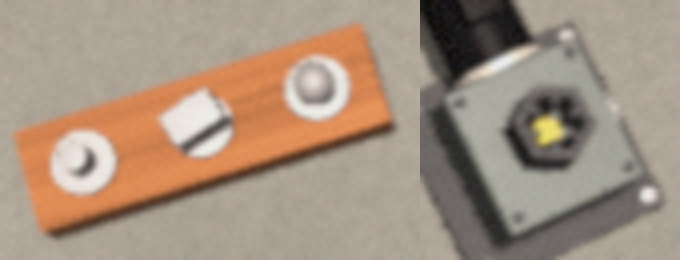

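The crop shows the tang's long edge tilted about 30° in the image, the hex hub, and its yellow disc. Next I hover over the shaft for a wrist look.

```bash
python3 -c "
from h import *
delta((530,245,215),np.radians(32))"
```

```text
shift [-14.614  -2.773   0.634] turn [-0.007  0.     3.943] alt [-0.0000e+00 -1.0000e-02 -1.8557e+01]
```

```bash
python3 -m crank '[[[-1,-0.19,0.04,0,0,0,85],[-1,-0.19,0.04,0,0,0,85],[-1,-0.19,0.04,0,0,0,85],[-1,-0.19,0.04,0,0,0,85],[-1,-0.19,0.04,0,0,0,85],[-1,-0.19,0.04,0,0,0,85],[-1,-0.19,0.04,0,0,0,85],[-1,-0.19,0.04,0,0,0,85]]]'
python3 -m crank '[[[-1,-0.19,0.04,0,0,0,85],[-1,-0.19,0.04,0,0,0,85],[-1,-0.19,0.04,0,0,0,85],[-1,-0.19,0.04,0,0,0,85],[-1,-0.19,0.04,0,0,0,85],[-1,-0.19,0.04,0,0,0,85],[-0.6,-0.1,0.04,0,0,0,85],[0,0,0,0,0,1,85]]]'
python3 -m crank '[[[0,0,0,0,0,1,85],[0,0,0,0,0,1,85],[0,0,0,0,0,0.94,85],[0,0,0,0,0,0,85],[0,0,0,0,0,0,85],[0,0,0,0,0,0,85],[0,0,0,0,0,0,85],[0,0,0,0,0,0,85]]]'
python3 - <<'E'
from h import *
delta((530,245,215),np.radians(32))
T=toolT();np.save('T1.npy',T);im=capture('wrist');cv2.imwrite('pics/w1.png',im)
E
```

```text
time_s: 0.95
eef_pos: [396.7, 346.1, 223.1]
ee_rot: [-0.0, 0.229, 0.973, -0.0]
force: [0.3, 0.7, 1.0]
grip_width: 0.999
grip_force: 0.0
time_s: 1.75
eef_pos: [531.0, 244.4, 215.6]
ee_rot: [-0.0, 0.298, 0.955, -0.0]
force: [-0.2, 0.3, 0.5]
grip_width: 0.994
grip_force: 0.0
time_s: 2.55
eef_pos: [529.9, 245.6, 216.3]
ee_rot: [-0.0, 0.484, 0.875, -0.0]
force: [0.1, -0.2, 0.9]
grip_width: 0.996
grip_force: 0.0
shift [-0.023 -0.011  0.052] turn [-0.     0.     0.009] alt [ -0.     -0.    -22.491]
```

View pics/w1.png

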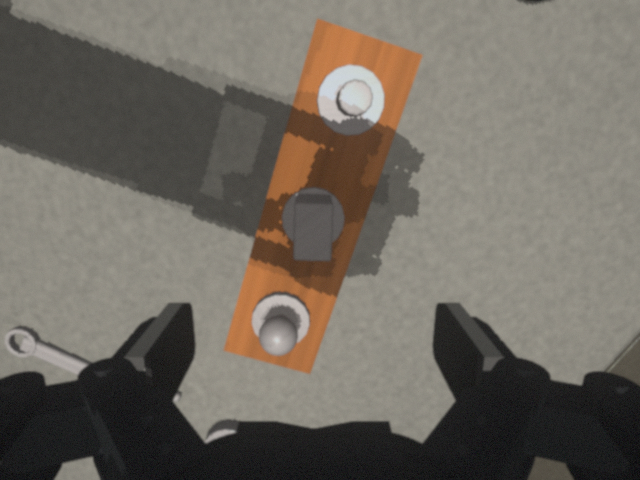

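The tang sits almost axis-aligned under the tool: top face about u 294–332, v 204–261, collar centred near (313,218). Next I measure it.

Run:
```python
from h import *
im=cv2.imread('pics/w1.png');T=np.load('T1.npy');m,W=wcam(T)
g=cv2.cvtColor(im,6)
print(proj(m,W,[[529.9,245.6,98],[529.9,245.6,58]]))
print('row240',g[240,285:342].tolist());print('row215',g[215,278:350].tolist());print('col313',g[185:270,313].tolist())
c=im[180:270,260:365];cv2.imwrite('pics/c2.png',cv2.convertScaleAbs(cv2.resize(c,None,fx=7,fy=6,interpolation=2),alpha=2))
```

```text
[[312.18893765 232.33193413]
 [312.37193468 218.72878236]]
row240 [112, 107, 92, 78, 67, 67, 77, 80, 75, 82, 86, 85, 91, 89, 91, 91, 91, 91, 91, 91, 90, 92, 92, 90, 92, 91, 92, 90, 91, 90, 90, 89, 90, 94, 86, 91, 91, 92, 89, 89, 91, 90, 90, 90, 89, 85, 80, 82, 85, 80, 77, 69, 68, 75, 75, 79, 79]
row215 [70, 68, 65, 76, 81, 89, 91, 89, 89, 92, 90, 90, 89, 87, 89, 85, 82, 81, 89, 89, 90, 87, 88, 92, 89, 91, 90, 88, 87, 88, 89, 87, 90, 87, 88, 86, 87, 88, 88, 91, 91, 87, 89, 91, 91, 90, 91, 92, 91, 91, 90, 91, 88, 83, 81, 83, 86, 90, 89, 91, 89, 90, 90, 88, 91, 86, 74, 69, 66, 65, 65, 67]
col313 [63, 65, 71, 84, 90, 92, 93, 89, 83, 77, 70, 69, 66, 65, 68, 65, 70, 68, 76, 84, 85, 88, 89, 91, 89, 89, 90, 88, 86, 89, 86, 85, 91, 90, 90, 89, 90, 90, 92, 89, 89, 92, 93, 91, 93, 90, 90, 88, 90, 90, 88, 89, 90, 89, 90, 91, 89, 92, 93, 91, 88, 88, 90, 90, 89, 90, 88, 89, 89, 88, 88, 87, 88, 88, 83, 77, 69, 69, 63, 63, 65, 67, 63, 68, 65]
```

View pics/c2.png

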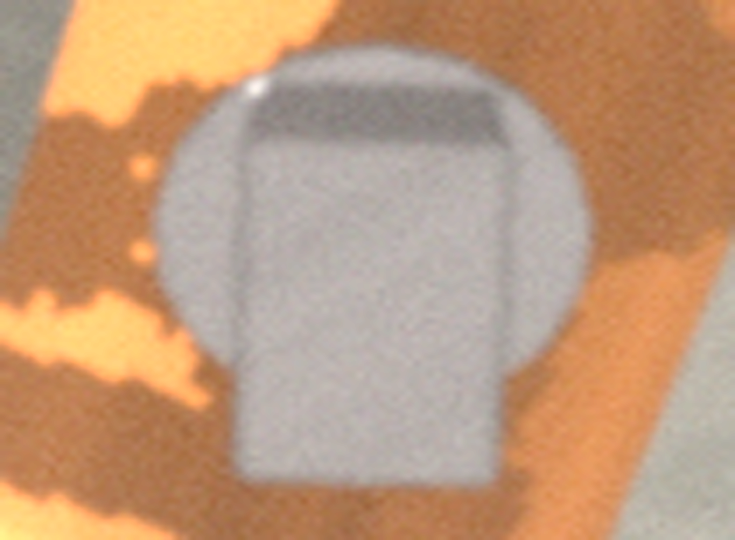

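The crop shows the top-face corners clearly: (243,140), (508,140), (499,482), (237,480) in crop pixels. The collar spans u 157–590.

Run:
```python
from h import *
T=np.load('T1.npy');m,W=wcam(T)
c=np.array([(243,140),(508,140),(499,482),(237,480)],float)/[7,6]+[260,180]
P=cast(m,W,c,98);print(P.round(1));ctr=P.mean(0);print(ctr)
x=(P[2]-P[1])+(P[3]-P[0]);a=np.arctan2(x[1],x[0]);y=(P[1]-P[0])+(P[2]-P[3]);b=np.arctan2(y[1],y[0])
print(np.degrees([a,b]),np.linalg.norm(x)/2,np.linalg.norm(y)/2)
print(cast(m,W,[(260+373.5/7,180+215/6)],58))
# grasp point ~ z 82 -> TCP 63
delta((ctr[0],ctr[1],64),a+np.pi/2)
```

```text
[[509.9 256.1  98. ]
 [530.8 269.2  98. ]
 [551.3 235.8  98. ]
 [529.7 222.5  98. ]]
[530.4035335 245.9342357  98.       ]
[-59.00493491  31.78478875] 39.11455149080928 25.032893957160805
[[529.33971649 247.90588079  58.        ]]
shift [1.000e-03 2.400e-02 6.091e+00] turn [-0.001 -0.     0.133] alt [ 0.0000e+00 -1.0000e-03 -2.2367e+01]
```

```bash
python3 -m crank '[[[0,0.02,1,0,0,0.09,85],[0,0,1,0,0,0,85],[0,0,1,0,0,0,85],[0,0,1,0,0,0,85],[0,0,1,0,0,0,85],[0,0,0.6,0,0,0,85],[0,0,0.48,0,0,0,85],[0,0,0,0,0,0,85]]]' 60
python3 -m crank '[[[0,0,0,0,0,0,10],[0,0,0,0,0,0,10],[0,0,0,0,0,0,10],[0,0,0,0,0,0,10],[0,0,0,0,0,0,10],[0,0,0,0,0,0,10],[0,0,0,0,0,0,10],[0,0,0,0,0,0,10]]]' 60
```

```text
time_s: 3.4
eef_pos: [529.8, 245.7, 63.0]
ee_rot: [-0.001, 0.49, 0.872, -0.001]
force: [-0.2, -0.0, -0.6]
grip_width: 0.998
grip_force: 0.0
time_s: 4.2
eef_pos: [530.6, 245.9, 64.9]
ee_rot: [0.0, 0.49, 0.872, 0.0]
force: [-1.7, -1.7, 6.4]
grip_width: 0.295
grip_force: 60.2
```

```bash
python3 -m crank '[[[0,0,-0.3,0,0,0,10],[0,0,-0.7,0,0,0,10],[0,0,-1,0,0,0,10],[0,0,-1,0,0,0,10],[0,0,-1,0,0,0,10],[0,0,-1,0,0,0,10],[0,0,-0.7,0,0,0,10],[0,0,-0.3,0,0,0,10]]]'
python3 - <<'E'
from h import *
im=capture('top')
c=im[205:270,375:440]
m,W=tcam('top')
print(sense()['joints'].round(2))
delta((562,-254,225),np.radians(31.4))
E
```

```text
time_s: 5.0
eef_pos: [530.5, 246.0, 215.7]
ee_rot: [0.001, 0.49, 0.872, 0.001]
force: [0.1, 0.2, -5.4]
grip_width: 0.293
grip_force: 59.7
[ 0.23  0.46  1.33  0.    1.35 -0.31]
shift [-17.74   -9.319  -0.372] turn [ 0.013  0.004 -0.012] alt [ 6.0000e-03 -2.0000e-02  2.2488e+01]
```

```bash
python3 -m crank '[[[-0.5,-0.23,0,0,0,0,10],[-1,-0.465,-0.2,0,0,0,10],[-1,-0.465,-0.1,0,0,0,10],[-1,-0.465,0,0,0,0,10],[-1,-0.465,0,0,0,0,10],[-1,-0.465,0,0,0,0,10],[-1,-0.465,0,0,0,0,10],[-1,-0.465,0,0,0,0,10]]]'
python3 -m crank '[[[-1,-0.465,0,0,0,0,10],[-1,-0.465,0,0,0,0,10],[-1,-0.465,0,0,0,0,10],[-1,-0.465,0,0,0,0,10],[-1,-0.465,0,0,0,0,10],[-1,-0.465,0,0,0,0,10],[-1,-0.465,0,0,0,0,10],[-1,-0.465,0,0,0,0,10]]]'
python3 -m crank '[[[-1,-0.465,0,0,0,0,10],[-1,-0.465,0,0,0,0,10],[-1,-0.465,0,0,0,0,10],[-1,-0.465,0,0,0,0,10],[-0.5,-0.23,0,0,0,0,10],[0,0,0,0,0,0,10],[0,0,0,0,0,0,10],[0,0,0,0,0,0,10]]]'
python3 - <<'E'
from h import *
T=toolT();np.save('T2.npy',T);print(T.round(3));im=capture('wrist');cv2.imwrite('pics/w2.png',im)
m,W=wcam(T);print(proj(m,W,[562,-254,130]))
E
```

```text
time_s: 5.85
eef_pos: [552.7, 38.6, 220.3]
ee_rot: [-0.001, 0.49, 0.872, -0.001]
force: [1.5, -0.5, -4.6]
grip_width: 0.294
grip_force: 59.6
time_s: 6.65
eef_pos: [576.9, -180.5, 220.1]
ee_rot: [-0.001, 0.49, 0.872, -0.0]
force: [-0.3, -0.5, -5.3]
grip_width: 0.298
grip_force: 59.6
time_s: 7.45
eef_pos: [591.4, -301.3, 221.3]
ee_rot: [-0.001, 0.49, 0.872, 0.0]
force: [0.1, 0.8, -5.2]
grip_width: 0.293
grip_force: 59.6
[[-5.20000e-01  8.54000e-01 -1.00000e-03  5.91362e+02]
 [ 8.54000e-01  5.20000e-01  1.00000e-03 -3.01332e+02]
 [ 1.00000e-03 -0.00000e+00 -1.00000e+00  2.21276e+02]
 [ 0.00000e+00  0.00000e+00  0.00000e+00  1.00000e+00]]
[[311.23589243 149.53899617]]
```

View pics/w2.png

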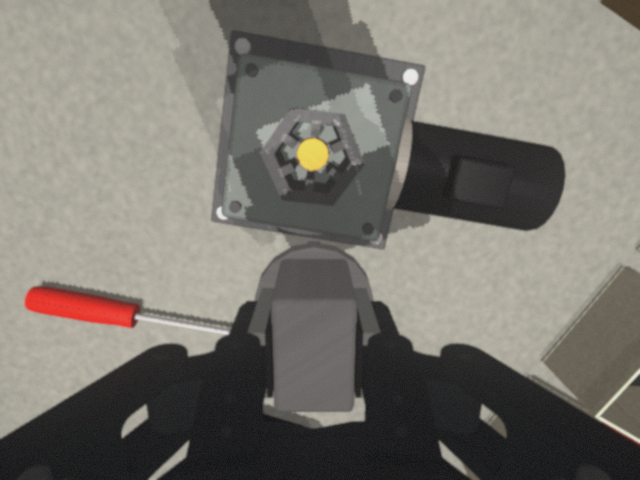

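The hub is clearly seen at (312,152), hexagon spanning u 263–362, and the held shaft's collar is at about (314,290). I zoom on the hub.

Run:
```python
import cv2
im=cv2.imread('pics/w2.png');c=im[95:215,250:375];cv2.imwrite('pics/c3.png',cv2.convertScaleAbs(cv2.resize(c,None,fx=5,fy=5,interpolation=2),alpha=1.8))
```

```text
(no output)
```

View pics/c3.png

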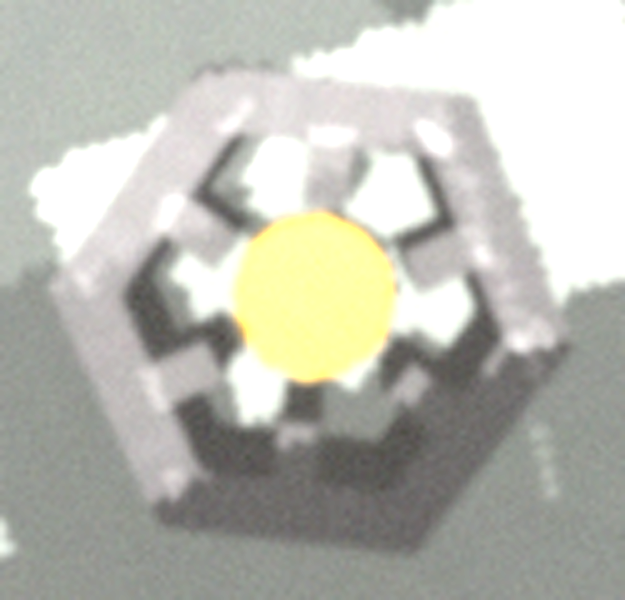

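```bash
cat > hub.py <<'E'
from h import *
def hexfit(P):
    c=P.mean(0);d=(P-c)[:,:2];a=np.degrees(np.arctan2(d[:,1],d[:,0]));r=np.hypot(*d.T)
    print('ctr',c.round(2),'r',r.round(1),'ang60',(a%60).round(1))
    an=np.degrees(np.angle(np.mean(np.exp(6j*np.radians(a))))/6);return c,an
E
python3 - <<'E'
from hub import *
T=np.load('T2.npy');m,W=wcam(T)
p=np.array([(205,72),(468,95),(568,345),(418,550),(160,515),(55,285)],float)/5+[250,95]
c,an=hexfit(cast(m,W,p,130));print('hub corner angle mod60',an)
t=np.array([(330,140),(180,210),(160,385),(297,432),(415,385),(470,250)],float)/5+[250,95]
c2,an2=hexfit(cast(m,W,t,127));print(c2,an2)
C=m['T_tool_cam'];n=und(m,[(314,243),(255,300),(371,300)]);d=np.c_[n[:,0],-n[:,1],-np.ones(3)]@C[:3,:3].T
print('collar pts tool',(C[:3,3]+d*((7-C[2,3])/d[:,2])[:,None]).round(1))
tx=np.degrees(np.arctan2(T[1,0],T[0,0]));print('tool x yaw',tx)
for k in range(6):
    print('need world turn',((an-tx+60*k+30)%60-30)) if k==0 else None
ty=tx+((an-tx+30)%60-30)-90
delta((c[0],c[1],190),np.radians(ty))
E
```

```text
ctr [ 565.01 -257.62  130.  ] r [28.9 29.5 29.3 29.8 29.1 29.3] ang60 [25.5 25.6 24.7 25.8 23.6 24.8]
hub corner angle mod60 24.98984197984675
ctr [ 564.   -256.81  127.  ] r [18.1 17.8 19.7 15.  15.6 19.3] ang60 [53.6 56.2  0.2 56.1 53.7 48.8]
[ 564.00286159 -256.81275105  127.        ] -5.218681110966552
collar pts tool [[ 25.5   1.1   7. ]
 [  1.7 -22.6   7. ]
 [  1.7  23.9   7. ]]
tool x yaw 121.33849665993274
need world turn 23.651345319914014
shift [2.043 0.004 1.265] turn [-0.    -0.005 -2.955] alt [-7.0000e-03  0.0000e+00  1.9545e+01]
```

```bash
python3 -m crank '[[[0,0,0,0,0,-0.75,10],[0,0,0,0,0,-0.75,10],[0,0,0,0,0,-0.75,10],[0,0,0,0,0,-0.7,10],[0,0.4,0,0,0,0,10],[0,0.4,0,0,0,0,10],[0,0,0,0,0,0,10],[0,0,0,0,0,0,10]]]'
python3 - <<'E'
from h import *
T=toolT();np.save('T3.npy',T);im=capture('wrist');cv2.imwrite('pics/w3.png',im)
m,W=wcam(T);p=proj(m,W,[565,-257.6,130])[0];print(p,T.round(3))
u,v=int(p[0])-65,int(p[1])-60;print(u,v)
a=cv2.resize(im[v:v+120,u:u+130],None,fx=4.5,fy=4.5,interpolation=2)
cv2.imwrite('pics/c4.png',cv2.convertScaleAbs(a,alpha=1.8))
E
```

```text
time_s: 8.3
eef_pos: [603.4, -285.1, 221.8]
ee_rot: [-0.0, 0.302, 0.953, -0.0]
force: [0.0, 0.4, -4.9]
grip_width: 0.298
grip_force: 59.8
[312.46759057 163.72140234] [[-8.18000e-01  5.75000e-01 -0.00000e+00  6.03362e+02]
 [ 5.75000e-01  8.18000e-01 -0.00000e+00 -2.85120e+02]
 [ 0.00000e+00 -0.00000e+00 -1.00000e+00  2.21771e+02]
 [ 0.00000e+00  0.00000e+00  0.00000e+00  1.00000e+00]]
247 103
```

View pics/c4.png

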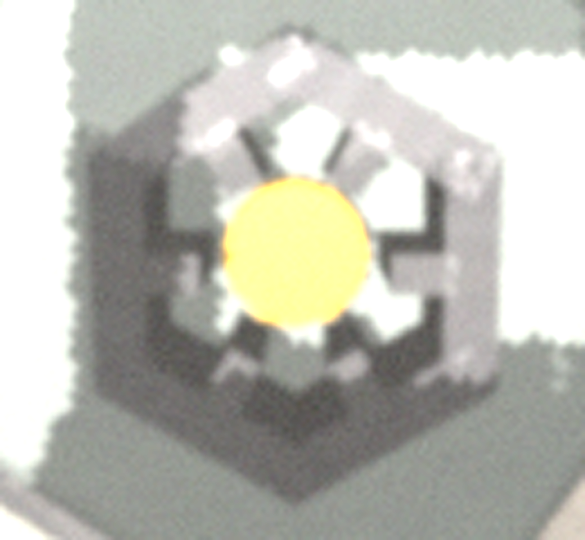

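With the tool turned, the hexagon looks symmetric. Corners in the crop are (297,30), (500,152), (497,380), (295,502), (97,390) and (90,150).

Run:
```python
from hub import *
T=np.load('T3.npy');m,W=wcam(T)
p=np.array([(297,30),(500,152),(497,380),(295,502),(97,390),(90,150)],float)/4.5+[247,103]
c,an=hexfit(cast(m,W,p,130));tx=np.degrees(np.arctan2(T[1,0],T[0,0]));print(an,tx,((an-tx+30)%60-30))
ty=tx+((an-tx+30)%60-30)-90
delta((c[0],c[1],187),np.radians(ty))
```

```text
ctr [ 564.89 -257.31  130.  ] r [29.2 29.4 29.4 29.9 29.8 29.7] ang60 [24.6 24.9 26.7 24.6 25.4 24.6]
25.149772822610892 144.89553820516215 0.25423461744873066
shift [1.901 0.042 1.39 ] turn [-0.001 -0.    -0.034] alt [-1.0000e-03  2.0000e-03  2.2466e+01]
```

```bash
python3 -m crank '[[[0.45,0.01,0,0,0,0,10],[0.7,0.015,0,0,0,0,10],[0.6,0.015,0,0,0,0,10],[0.15,0,0.2,0,0,0,10],[0,0,0.4,0,0,0,10],[0,0,0.4,0,0,0,10],[0,0,0.2,0,0,0,10],[0,0,0,0,0,0,10]]]' 70
python3 - <<'E'
from h import *
delta((564.9,-257.3,187),np.radians(144.9+.25-90))
im=capture('side');cv2.imwrite('pics/s2.png',im)
m,W=tcam('side');p=proj(m,W,[565,-257,160])[0];u,v=int(p[0])-60,int(p[1])-50
cv2.imwrite('pics/c5.png',cv2.resize(im[v:v+100,u:u+120],None,fx=5,fy=5,interpolation=2))
E
```

```text
time_s: 9.15
eef_pos: [564.6, -257.6, 190.2]
ee_rot: [-0.001, 0.302, 0.953, 0.0]
force: [0.3, -0.8, -4.4]
grip_width: 0.294
grip_force: 70.2
shift [-0.001  0.016  0.13 ] turn [-0.    -0.017 -0.033] alt [-0.027  0.    22.467]
```

View pics/c5.png

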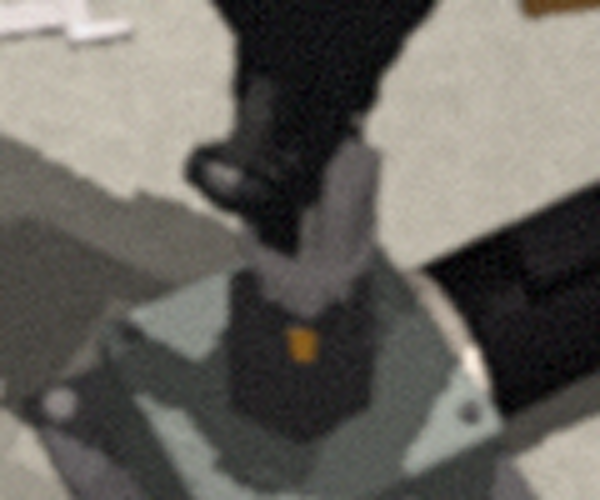

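The side view shows the shaft centred over the hub's mouth. Next I descend gently.

```bash
python3 -m crank '[[[0,0.01,0.15,0,0,-0.03,10],[0,0,0.15,0,0,0,10],[0,0,0.15,0,0,0,10],[0,0,0.1,0,0,0,10],[0,0,0.05,0,0,0,10],[0,0,0,0,0,0,10],[0,0,0,0,0,0,10],[0,0,0,0,0,0,10]]]'
python3 -c "
from h import *
s=sense();print(s['force'],s['wrist_torque']);delta((564.9,-257.3,145),np.radians(144.9+.25-90))"
```

```text
time_s: 10.0
eef_pos: [564.9, -257.4, 176.9]
ee_rot: [0.0, 0.3, 0.954, -0.0]
force: [-0.9, -0.5, -5.8]
grip_width: 0.288
grip_force: 70.1
[-0.91299827 -0.50157325 -5.76479435] [-0.14225602  0.05305039 -0.03586235]
shift [0.005 0.004 1.277] turn [-0.001  0.001 -0.001] alt [2.0000e-03 1.0000e-03 2.2499e+01]
```

```bash
python3 -m crank '[[[0,0,0.1,0,0,0,10],[0,0,0.1,0,0,0,10],[0,0,0.1,0,0,0,10],[0,0,0.05,0,0,0,10],[0,0,0.05,0,0,0,10],[0,0,0,0,0,0,10],[0,0,0,0,0,0,10],[0,0,0,0,0,0,10]]]'
python3 -c "
from h import *
s=sense();print(s['force'],s['wrist_torque'])"
```

```text
time_s: 10.8
eef_pos: [564.9, -257.5, 166.6]
ee_rot: [-0.0, 0.3, 0.954, -0.0]
force: [-0.5, -2.8, -5.9]
grip_width: 0.299
grip_force: 70.0
[-0.52673433 -2.80652147 -5.93339856] [-0.59555479  0.33308299 -0.03945226]
```

```bash
python3 -m crank '[[[-0.01,-0.015,0,0,0,0,10],[0,0,0.1,0,0,0,10],[0,0,0.1,0,0,0,10],[0,0,0.1,0,0,0,10],[0,0,0.05,0,0,0,10],[0,0,0,0,0,0,10],[0,0,0,0,0,0,10],[0,0,0,0,0,0,10]]]'
python3 -c "
from h import *
s=sense();print(s['force'],s['wrist_torque'])"
```

```text
time_s: 11.6
eef_pos: [564.9, -257.7, 157.9]
ee_rot: [-0.0, 0.3, 0.954, 0.0]
force: [-1.5, -1.3, -5.6]
grip_width: 0.292
grip_force: 70.2
[-1.51550912 -1.34393988 -5.58464344] [-0.24762058  0.26846433 -0.05597739]
```

```bash
python3 -m crank '[[[0,0,0.1,0,0,0,10],[0,0,0.1,0,0,0,10],[0,0,0.1,0,0,0,10],[0,0,0.1,0,0,0,10],[0,0,0.05,0,0,0,10],[0,0,0,0,0,0,10],[0,0,0,0,0,0,10],[0,0,0,0,0,0,10]]]' 100
python3 -c "
from h import *
s=sense();print(s['force'],s['wrist_torque'])"
```

```text
time_s: 12.4
eef_pos: [565.1, -257.9, 148.2]
ee_rot: [0.001, 0.3, 0.954, -0.0]
force: [-4.6, 0.4, 6.8]
grip_width: 0.289
grip_force: 102.8
[-4.56869754  0.40507827  6.84786004] [0.21076591 1.0268239  0.02184501]
```

```bash
python3 -m crank '[[[0.01,-0.007,0,0,0,0,10],[0,0,0.05,0,0,0,10],[0,0,0.05,0,0,0,10],[0,0,0.03,0,0,0,10],[0,0,0,0,0,0,10],[0,0,0,0,0,0,10],[0,0,0,0,0,0,10],[0,0,0,0,0,0,10]]]'
python3 -c "
from h import *
s=sense();print(s['force'],s['wrist_torque'])"
```

```text
time_s: 13.2
eef_pos: [565.0, -258.0, 145.5]
ee_rot: [0.001, 0.299, 0.954, -0.0]
force: [-5.6, 1.5, 9.0]
grip_width: 0.291
grip_force: 103.2
[-5.55171624  1.46959244  9.00787714] [ 0.35730491  1.03496271 -0.05331338]
```

```bash
python3 -m crank '[[[0.01,-0.01,0,0,0,0,10],[0,0,0.04,0,0,0,10],[0,0,0.04,0,0,0,10],[0,0,0,0,0,0,10],[0,0,0,0,0,0,10],[0,0,0,0,0,0,10],[0,0,0,0,0,0,10],[0,0,0,0,0,0,10]]]'
python3 -c "
from h import *
s=sense();print(s['force'],s['wrist_torque'])"
```

```text
time_s: 14.0
eef_pos: [565.0, -258.0, 145.0]
ee_rot: [0.002, 0.299, 0.954, -0.0]
force: [-8.2, 5.0, 18.7]
grip_width: 0.291
grip_force: 104.8
[-8.24266696  4.96314225 18.67884762] [ 0.79710629  1.44399616 -0.10587854]
```

The force has jumped, so the collar is seated. I relieve the side force along tool x and press slightly more.

```bash
python3 -m crank '[[[0.02,0,0,0,0,0,10],[0.02,0,0,0,0,0,10],[0,0,0.03,0,0,0,10],[0,0,0,0,0,0,10],[0,0,0,0,0,0,10],[0,0,0,0,0,0,10],[0,0,0,0,0,0,10],[0,0,0,0,0,0,10]]]'
python3 -c "
from h import *
s=sense();print(s['force'],s['wrist_torque'],s['eef_pos']);print(toolT().round(4))"
```

```text
time_s: 14.8
eef_pos: [564.9, -258.0, 145.0]
ee_rot: [0.003, 0.299, 0.954, -0.001]
force: [-4.2, 1.7, 20.9]
grip_width: 0.289
grip_force: 105.0
[-4.16406649  1.65293341 20.91431009] [ 0.58080073  1.03076254 -0.03583326] [ 564.94210096 -257.95634472  145.03304643]
[[-8.206000e-01  5.714000e-01  5.900000e-03  5.649421e+02]
 [ 5.714000e-01  8.207000e-01 -3.600000e-03 -2.579563e+02]
 [-6.900000e-03  4.000000e-04 -1.000000e+00  1.450330e+02]
 [ 0.000000e+00  0.000000e+00  0.000000e+00  1.000000e+00]]
```

```bash
python3 -c "
from rig import *
print(finish_job())"
```

```text
the job is handed in; nothing more can be done
None
```

The splined shaft is meshed in the hub and pressed home: at hand-in (14.8 s) the fingers still gripped it at about 105 N, and its collar height worked out at about 130.1 mm against the hub's 130 mm top face; the verdict was not shown.

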